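Clock a gearmotor shaft by its flat and hold the collar on it

ROBOT

A 6-joint arm with a two-finger parallel gripper is mounted at the origin on the work surface. World frame = base frame: x ahead of the robot, y to its left, z up, the work surface at z = 0. Lengths are in m, angles in rad, forces in N, time in s.
With the tool pointing down it reaches from about 0.375 to 0.975 m from the base axis. Payload 3.8 kg.
Tool frame: the origin (TCP) lies at the very end of the fingers, on their centre line; the grasp point (between the pads) lies 19 mm behind it; z points along the fingers, y is the line along which they close (so a half turn about z gives the same grasp; the last joint's range is limited). The gripper opens to 85 mm and grips with 20 to 120 N. Pads are 22 mm wide; open, the fingers measure 114 mm over their backs; the gripper's body (76 mm by 85 mm) begins 54 mm behind the grasp point. The pads swing forward as they close: fully open they stand 13 mm farther back than shut.
Start: joints at [1.231, 0.264, 1.604, -0, 1.274, -0.037], TCP at [0.201, 0.644, 0.231] pointing down, gripper open.
Joint ranges: [-2.63, 2.63], [-0.94, 2.18], [0.31, 2.57], [-1.31, 4.45], [0, 2.66], [-2.55, 2.55]. Speed limits (rad/s): [2.57, 2.57, 3.14, 3.14, 3.14, 3.14].

INTERFACE

Orientations are given as a 3x3 rotation matrix whose columns are the frame's x, y, z axes.
In Python, from rig import observe, imaging, bot gives the robot as it stands.
- The arm moves only by the tool drive_tool, never from a script. Its arguments are lists of equal length, an entry for each row: "gripper": the opening, from -1 (shut) to 1 (fully open); "travel": the shift along the tool's x, y, z in m, a list of three; "dr": the turn, a rotation vector about the tool's x, y, z in rad, a list of three. In form: {"gripper": [gripper, ...], "travel": [[dx, dy, dz], ...], "dr": [[ax, ay, az], ...]}. A call has 1 to 12 rows; each row shifts and turns the commanded pose from where the row before left it, along the tool's axes as they then stand; what a row does not reach is not made up. A row lasts 1/10 s, in which the tool goes at most 50 mm and 8.59 degrees, less where a joint would pass 70% of its speed; a pose out of reach is approached as far as the arm can. A call is refused whole if a number of a shift passes 0.05 or a number of a turn 0.15, either way. A call with a gripper value outside its range is refused whole. The fingers move at their own pace and stop on an object; the grip force is fixed at half the most. Time passes only in rows, so rows that do not move let the fingers close. It gives the time, the measured TCP pose, the force, the opening and the grip force at its end, in the units of the state.
- observe(): the state, without advancing time (a new reading comes with each control period).
- imaging.grab_frame(name): name is "scene" or "top" or "wrist"; returns the picture (480x640x3 uint8, red, green, blue); there is no depth.
- imaging.camera_info(name): a dict with "fx", "fy", "cx", "cy" (pixels), "xyz" and "rotation" of the camera in the world; the wrist camera has in their place "T_tool_cam" (4x4, takes a point from camera to tool coordinates, whose origin is the TCP and whose axes are the flange's). Camera axes: x right, y down, z forward; pixel columns grow to the right and rows downward; lengths in m; the calibration is good to about 2 mm. The wrist camera is an equidistant fisheye: a pixel r from the principal point sees the ray r / f radians off the axis. A picture is of the moment at which its call begins: read the wrist's pose just before it. camera_info takes no time and is no camera call.
- bot.close_job(): hands the job in; it is judged then, once.
The state is a dict: "time": time; "joint_pos": joint angles; "joint_velocities": joint speeds; "joint_efforts": joint torques, N m; "tool_pos": TCP position; "orientation": TCP orientation; "contact_force": force on the tool from outside, world axes, zero at the start; "torque": the same for the moment, N m; "grip_width": finger opening in m; "finger_force": force on a finger pad.
Only numpy, scipy, OpenCV 4.12 (cv2) and the standard library are available. Lean on these libraries where they do the work, as an engineer would, in place of code of your own. Each camera call takes 0.05 s, during which the arm holds its last target. There are 200 camera calls.

TASK

The stone tumbler's gearmotor stands on the table with its D-shaped shaft pointing up: pinch the shaft so that your fingers close on its bright set-screw flat, and with the fingers on the flat turn the shaft until the flat squarely faces the red mark on the gearbox, holding it there for a moment. Then take the steel collar out of the wooden tray, slip it level over the shaft with its brass set screw over the flat and in line with the red mark, and finish while still gripping it there, about 10 mm clear above the round boss and not resting on it, so that a colleague can tighten the screw. Leave the two fossils, the brush and the jar where they lie.

Things in the scene. Friction and masses are not known exactly. Their poses are not given: they have to be found in the camera images.
- motor: gearmotor fixed to the table: 120 mm square foot, ribbed blue motor, black terminal box on its -y side, on top a square aluminium gearbox 94 x 94 mm (top at 90 mm). Origin: centre of its underside, on the shaft axis; z up; +x points to the red mark, a stripe 22 x 7 mm on the gearbox top (22 to 44 mm from the axis) that runs on down the gearbox side
- boss_top (a point): point on the shaft axis at the top of the grey round boss (36 mm across, 10 mm high, standing on the gearbox top), 100 mm above the table; axes as the motor's. The shaft rises 48 mm above this point
- shaft (a joint): angle of the upright dark steel shaft, rad: 0 = flat squarely faces the red mark (motor's +x), positive anticlockwise seen from above; range +-3.1; about 0.06 N m to turn, stays where left. D-section 26 mm across with one flat, top 5 mm bevelled by 3 mm. Pinched on the flat it measures 22 mm, else up to 26; that pinch is centred 2 mm from the axis, away from the flat
- flat: bright set-screw flat of the shaft, 18 mm wide, 9 mm from the shaft axis, from 0.5 mm to 42.5 mm above the boss (a white tick on the shaft's end lies next to it). Origin: centre of the flat's surface; +x points straight out of the flat, z up
- tray: shallow wooden finds tray fixed to the table, 270 (x) x 230 (y) x 24 mm high, wall and floor 6 mm; origin: centre of its underside
- collar: loose steel collar, about 220 g, 24 mm high, 48 mm across, with two parallel grip faces 50 mm apart (28 mm long, facing its +y and -y). Bore 29 mm with a flat on its +x side, 10.3 mm from the axis: it fits the shaft only flat to flat. Lies level in the tray. Origin: centre of its underside, on the bore axis; z up; +x points to the brass set screw; red tick on top beside it
- set_screw (a point): outer end of the collar's brass set screw, 33 mm from the bore axis, 12 mm above the collar's underside
- ammonite: pale coiled fossil disc lying in the tray, 62 mm across, 24 mm high; origin: centre of its underside. Leave alone
- trilobite: dark ribbed stone lying in the tray, 48 x 56 x 21 mm; origin: centre of its underside. Leave alone
- brush: small brush, 160 mm long, lying on the table beyond the motor; origin: its middle, underside; lies along its x. Leave alone
- jar: amber jar with white cap standing on the table, 60 mm across, 85 mm high; origin: centre of its underside. Leave alone

How it is judged:
By the outcome, as a careful person would: the job done as asked, in the order asked, and still so for the second after the job is handed in, while the arm keeps its last pose, push and grip.
It also fails if it takes over 58 s, if anything falls off the work surface, if the arm or the gripper's body presses on something with over 40 N, if the wrist force passes 120 N, or if a joint passes its speed limit or range.

## Working session

There is one attempt and no reset: what is moved stays moved. The work goes in short steps, Python scripts to look and compute and a tool call to move; the robot and the scene stay as the last step left them, time stands still between calls to the robot, and variables do not carry over. Pictures are saved under pics/ and viewed, at most 10 in all, crops included, and the job is handed in when it is done.

Besides the shell and the picture viewer there is one more tool, called after "Call:" as name(argument=value, ...) on one line, values as JSON. drive_tool: Moves the arm, as the interface text tells. Its arguments: {"type":"object","properties":{"gripper":{"type":"array","items":{"type":"number"}},"travel":{"type":"array","items":{"type":"array","items":{"type":"number"}}},"dr":{"type":"array","items":{"type":"array","items":{"type":"number"}}}},"required":["gripper","travel","dr"]}

```bash
mkdir -p pics; ls
python3 - <<'E'
from rig import observe, imaging, bot
import cv2,numpy as np
s=observe()
for k in s: print(k,np.round(s[k],4).tolist())
for n in ("scene","top","wrist"):
    print(n,imaging.camera_info(n))
    im=imaging.grab_frame(n); cv2.imwrite(f"pics/{n}0.png",im[:,:,::-1])
E
```

```text
pics
time 0.0
joint_pos [1.2311, 0.2647, 1.6054, -0.0, 1.2737, -0.0369]
joint_velocities [-0.0002, 0.0011, 0.0005, 0.0022, -0.0013, 0.0005]
joint_efforts [0.0004, -51.5077, -36.7331, -0.0002, 0.0126, 0.0]
tool_pos [0.201, 0.6436, 0.23]
orientation [[-0.9545, 0.2982, -0.0007], [0.2982, 0.9545, -0.0021], [0.0001, -0.0022, -1.0]]
contact_force [-0.2412, 0.3252, 0.0348]
torque [0.0434, -0.0226, 0.0123]
finger_force 0.0
grip_width 0.0858
scene {'fx': 525.4293232797817, 'fy': 525.4293232797817, 'cx': 326.16873278454125, 'cy': 245.94865624886168, 'xyz': array([ 1.06992962, -0.48139971,  0.66548773]), 'rotation': array([[ 0.74772705,  0.42143426, -0.51312515],
       [ 0.66370184, -0.4977485 ,  0.55834246],
       [-0.02010263, -0.75804987, -0.65188671]])}
top {'fx': 545.199074124453, 'fy': 545.199074124453, 'cx': 321.8392107072165, 'cy': 240.28431057850867, 'xyz': array([0.41386338, 0.0217073 , 1.03431465]), 'rotation': array([[-0.15102898, -0.96456263,  0.21635429],
       [-0.98852018,  0.14830797, -0.02885482],
       [-0.00425479, -0.2182285 , -0.97588843]])}
wrist {'fx': 371.64829954431775, 'fy': 371.64829954431775, 'cx': 325.65837044748963, 'cy': 246.00259290393544, 'T_tool_cam': array([[ 1.45601698e-03, -9.48282941e-01, -3.17422974e-01,
         8.24467251e-02],
       [ 9.99998905e-01,  1.29683133e-03,  7.12778750e-04,
        -5.37843387e-04],
       [-2.64271870e-04, -3.17423665e-01,  9.48283791e-01,
        -1.42972408e-01],
       [ 0.00000000e+00,  0.00000000e+00,  0.00000000e+00,
         1.00000000e+00]])}
```

View pics/top0.png

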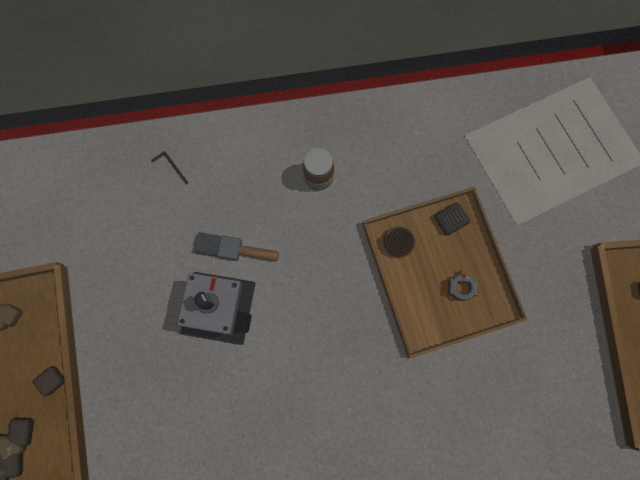

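View pics/scene0.png

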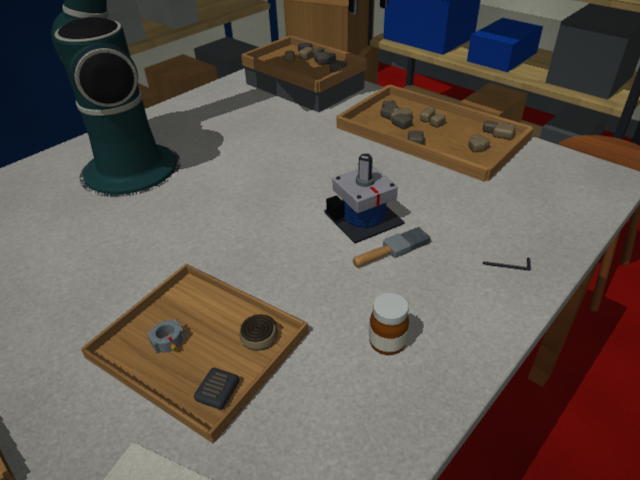

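The top view shows the motor at (208,302) with the red mark at (213,284), and the collar at (463,288) with its screw at about (462,274). The jar is at (319,168) and the brush at (235,248). In the scene view the motor is at (365,190) and the bright flat faces that camera. Next I'll enlarge these and measure.

```bash
cat > h.py <<'E'
import numpy as np, cv2
from rig import observe, imaging, bot
def ray(cam,uv):
    c=imaging.camera_info(cam); d=np.array([(uv[0]-c['cx'])/c['fx'],(uv[1]-c['cy'])/c['fy'],1])
    return np.array(c['xyz']),np.array(c['rotation'])@d
def onz(cam,uv,z):
    o,d=ray(cam,uv); return o+d*(z-o[2])/d[2]
def proj(cam,p):
    c=imaging.camera_info(cam); q=np.array(c['rotation']).T@(np.array(p)-c['xyz'])
    return np.array([c['fx']*q[0]/q[2]+c['cx'],c['fy']*q[1]/q[2]+c['cy']])
def two(uv1,uv2):
    o1,d1=ray('top',uv1);o2,d2=ray('scene',uv2)
    t=np.linalg.lstsq(np.c_[d1,-d2],o2-o1,rcond=None)[0]
    a,b=o1+t[0]*d1,o2+t[1]*d2
    return (a+b)/2,np.linalg.norm(a-b)
E
python3 - <<'E'
from h import *
t=cv2.imread('pics/top0.png');s=cv2.imread('pics/scene0.png')
def crop(im,x,y,w,h,k): return cv2.resize(im[y:y+h,x:x+w],(400,300),interpolation=cv2.INTER_CUBIC)
g=np.vstack([np.hstack([crop(t,160,260,100,75,4),crop(t,420,250,80,60,5)]),np.hstack([crop(s,320,145,100,75,4),crop(s,130,305,80,60,5)])])
cv2.imwrite('pics/c1.png',np.clip(g*1.6,0,255).astype('uint8'))
for n,im in(('top',t),('scene',s)):
    hsv=cv2.cvtColor(im,cv2.COLOR_BGR2HSV)
    for nm,m in (('red',((hsv[...,0]<8)|(hsv[...,0]>172))&(hsv[...,1]>130)&(hsv[...,2]>60)),('brass',(hsv[...,0]>14)&(hsv[...,0]<32)&(hsv[...,1]>130)&(hsv[...,2]>110))):
        k,l,st,c=cv2.connectedComponentsWithStats(m.astype('uint8'))
        for i in range(1,k):
            if 4<st[i,4]<400 : print(n,nm,st[i].tolist(),c[i].round(1))
E
```

```text
top red [463, 274, 2, 4, 8] [463.5 275.5]
top red [210, 278, 5, 12, 39] [212.2 283.8]
scene red [370, 187, 8, 6, 23] [373.8 189.4]
scene red [376, 194, 4, 12, 33] [377.9 199.8]
scene red [637, 217, 3, 14, 26] [638.4 224.4]
scene red [627, 218, 3, 5, 10] [628.2 220.3]
scene red [587, 263, 14, 29, 150] [594.  278.1]
scene red [168, 337, 4, 4, 11] [169.8 338.5]
scene brass [301, 0, 47, 5, 122] [330.8   1.3]
scene brass [286, 36, 4, 2, 5] [287.4  36.4]
scene brass [291, 36, 12, 4, 12] [296.5  37.6]
scene brass [304, 40, 6, 2, 6] [306.5  40.5]
scene brass [314, 43, 33, 11, 55] [332.5  48.6]
scene brass [259, 45, 39, 15, 183] [279.6  52. ]
scene brass [243, 53, 10, 6, 15] [246.5  55.5]
scene brass [310, 61, 8, 6, 25] [312.9  64. ]
scene brass [322, 73, 14, 7, 14] [328.5  75.6]
scene brass [462, 100, 38, 14, 89] [481.3 106.7]
scene brass [354, 246, 36, 19, 228] [371.5 254.3]
scene brass [171, 344, 4, 5, 14] [172.6 346.2]
scene brass [0, 459, 6, 19, 60] [  1.4 468.4]
```

View pics/c1.png

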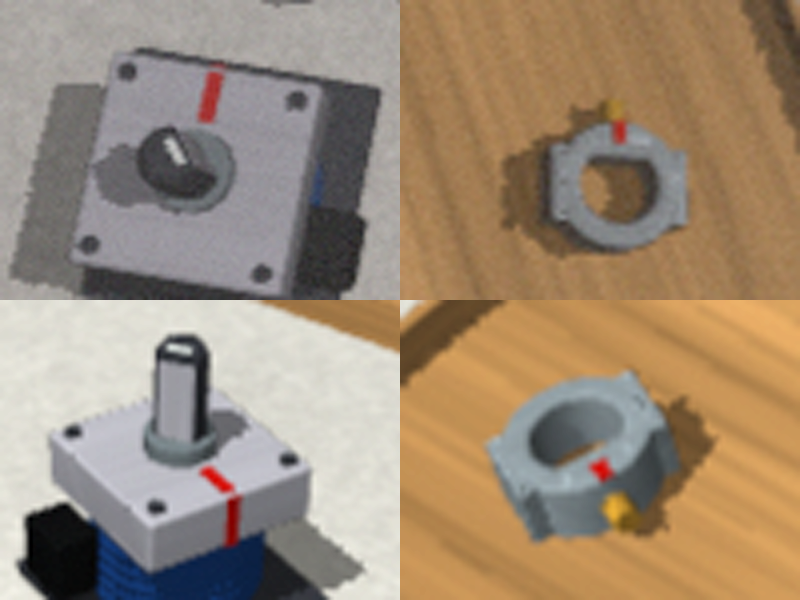

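The crops show four gearbox screw heads, the red mark and the shaft end. The flat faces up and right in the top view, roughly -1 rad from the mark. The collar centre is at crop (619,186), with its screw pointing up at (615,108).

```bash
cat >> h.py <<'E'
def cr(x,y,x0,y0,k): return ((x+.5)/k-.5+x0,(y+.5)/k-.5+y0)
E
python3 - <<'E'
from h import *
np.set_printoptions(precision=4,suppress=True)
T=[cr(*p,160,260,4) for p in ((127,70),(297,100),(262,273),(90,244))]
S=[cr(*p,320,145,4) for p in ((288,459-300),(157,507-300))]+[cr(73,132,320,145,4)]
P=[onz('top',p,.09) for p in T]
for i in range(4): print('top',P[i])
for i,j in((0,0),(1,1),(2,2)): print('scene',onz('scene',S[j],.09), two(T[i],S[j]))
c=np.mean(P,0);d=P[0]+P[1]-P[2]-P[3];e=P[0]+P[3]-P[1]-P[2]
print('motor',c,np.degrees(np.arctan2(d[1],d[0])),np.degrees(np.arctan2(-e[0],e[1])),[np.linalg.norm(P[i]-P[i-1]) for i in range(4)])
ss=(onz('scene',S[0],.09)+onz('scene',S[2],.09))/2;print('centre scene? (0&2 diag)',ss)
print('mark',onz('top',(212.2,283.8),.09)-c,onz('scene',(373.8,189.4),.09)-ss)
# tick ends z=.148
a=onz('top',cr(168,137,160,260,4),.148);b=onz('top',cr(185,163,160,260,4),.148);print('tick',a,b,(a+b)/2-c, np.degrees(np.arctan2(*(b-a)[[1,0]])))
tt=onz('scene',cr(180,51,320,145,4),.148);print('tick scene',tt-ss)
# flat bounds in scene at the top & bottom
print('flat', two(cr(176,150,160,260,4),cr(180,51,320,145,4)))
k=onz('top',cr(219,186,420,250,5),.03);print('collar',k,'screw',onz('top',cr(215,108,420,250,5),.018)-k,'tick',onz('top',(463.5,275.5),.03)-k)
L=[onz('top',cr(x,y,420,250,5),.03) for x,y in((152,150),(152,215),(287,150),(285,222))]
print((L[0]+L[1])/2-(L[2]+L[3])/2)
print('tick scene',onz('scene',(169.8,338.5),.03),'screw scene',two((462.6,271.2),(172.6,346.2)))
E
grep -c . h.py
```

```text
top [0.5926 0.2295 0.09  ]
top [0.5682 0.1574 0.09  ]
top [0.4963 0.1809 0.09  ]
top [0.5198 0.2527 0.09  ]
scene [0.5923 0.2302 0.09  ] (array([0.5926, 0.2295, 0.0905]), np.float64(0.0003389343386779552))
scene [0.5689 0.1584 0.09  ] (array([0.5686, 0.1579, 0.09  ]), np.float64(0.0011942252014178526))
scene [0.497  0.1815 0.09  ] (array([0.4966, 0.1813, 0.0898]), np.float64(0.0008914214232313106))
motor [0.5442 0.2051 0.09  ] -17.90308354881865 -18.41366720356769 [np.float64(0.07646684003227862), np.float64(0.07606608681047437), np.float64(0.07564282416540867), np.float64(0.07551518087083924)]
centre scene? (0&2 diag) [0.5447 0.2059 0.09  ]
mark [ 0.0312 -0.0105  0.    ] [ 0.0317 -0.0112  0.    ]
tick [0.5516 0.2029 0.148 ] [0.54   0.1971 0.148 ] [ 0.0016 -0.0051  0.058 ] -153.66998914452572
tick scene [ 0.0039 -0.0071  0.058 ]
flat (array([0.5464, 0.201 , 0.146 ]), np.float64(0.0009050277951598433))
collar [ 0.5095 -0.2535  0.03  ] screw [ 0.0303 -0.0079 -0.012 ] tick [ 0.0207 -0.0046  0.    ]
[0.0088 0.0487 0.    ]
tick scene [ 0.5307 -0.2587  0.03  ] screw scene (array([ 0.5392, -0.2612,  0.0207]), np.float64(0.0012076554867395707))
16
```

Call:
drive_tool(gripper=[1,1,1,1,1,1,1,1,1,1,1,1], travel=[[-0.038,-0.026,0],[-0.038,-0.026,0],[-0.038,-0.026,0],[-0.038,-0.026,0],[-0.038,-0.026,0],[-0.038,-0.026,0],[-0.038,-0.026,0],[-0.038,-0.026,0],[-0.038,-0.026,0],[-0.038,-0.026,0],[-0.038,-0.026,0],[-0.038,-0.026,0]], dr=[[0,0,0],[0,0,0],[0,0,0],[0,0,0],[0,0,0],[0,0,0],[0,0,0],[0,0,0],[0,0,0],[0,0,0],[0,0,0],[0,0,0]])

```text
time: 1.35
tool_pos: [0.5442, 0.2088, 0.2311]
orientation: [[-0.954, 0.298, -0.0], [0.298, 0.954, 0.0], [0.0, -0.0, -1.0]]
contact_force: [-0.1, 0.4, 0.5]
grip_width: 0.0854
finger_force: 0.0
```

Call:
drive_tool(gripper=[1,1,1,1,1,1,1,1,1,1,1,1], travel=[[0,0,0],[0,0,0],[0,0,0],[0,0,0],[0,0,0],[0,0,0],[0,0,0],[0,0,0],[0,0,0],[0,0,0],[0,0,0],[0,0,0]], dr=[[0,0,0.149],[0,0,0.149],[0,0,0.149],[0,0,0.149],[0,0,0.149],[0,0,0.149],[0,0,0.149],[0,0,0.149],[0,0,0.149],[0,0,0.149],[0,0,0.149],[0,0,0.149]])

```text
time: 2.55
tool_pos: [0.5432, 0.2104, 0.2308]
orientation: [[0.502, 0.865, -0.001], [0.865, -0.502, -0.0], [-0.001, -0.001, -1.0]]
contact_force: [-0.3, 0.6, 0.0]
grip_width: 0.0854
finger_force: 0.0
```

Call:
drive_tool(gripper=[1,1,1,1,1,1], travel=[[0,0,0],[0,0,0],[0,0,0],[0,0,0],[0,0,0],[0,0,0]], dr=[[0,0,0.149],[0,0,0.149],[0,0,0.149],[0,0,0.149],[0,0,0],[0,0,0]])

```text
time: 3.15
tool_pos: [0.5433, 0.2104, 0.231]
orientation: [[0.897, 0.442, -0.001], [0.442, -0.897, -0.0], [-0.001, -0.0, -1.0]]
contact_force: [-0.5, 0.2, -0.5]
grip_width: 0.0851
finger_force: 0.0
```

```bash
cat >> h.py <<'E'
def wpose():
    s=observe(); c=imaging.camera_info('wrist'); T=np.eye(4); T[:3,:3]=s['orientation'];T[:3,3]=s['tool_pos']
    return T@c['T_tool_cam'],c
def wonz(uv,z,W):
    M,c=W; v=np.array([uv[0]-c['cx'],uv[1]-c['cy']])/c['fx']; r=np.linalg.norm(v)
    d=M[:3,:3]@np.array([*(v/r*np.sin(r)),np.cos(r)]); return M[:3,3]+d*(z-M[2,3])/d[2]
def wproj(p,W):
    M,c=W; q=M[:3,:3].T@(np.array(p)-M[:3,3]); h=np.hypot(q[0],q[1]); r=np.arctan2(h,q[2])*c['fx']
    return np.array([c['cx']+q[0]/h*r,c['cy']+q[1]/h*r])
def st():
    s=observe(); y=s['orientation']; print(round(s['time'],2),'tcp',np.round(s['tool_pos'],4),'yang',round(float(np.degrees(np.arctan2(y[1][1],y[0][1]))),2),'tilt',np.round([y[0][2],y[1][2]],4),'F',np.round(s['contact_force'],2),'M',np.round(s['torque'],2),'w',round(float(s['grip_width']),4),'ff',round(float(s['finger_force']),1),'q6',round(float(s['joint_pos'][5]),3))
    return s
E
python3 - <<'E'
from h import *
import pickle
st();W=wpose();im=imaging.grab_frame('wrist')[:,:,::-1];cv2.imwrite('pics/w1.png',im);pickle.dump(W,open('W1.pkl','wb'))
p=wproj([.5445,.2055,.12],W);print(p)
x,y=int(p[0]-100),int(p[1]-75);x=max(0,x);y=max(0,min(y,330));print(x,y)
cv2.imwrite('pics/w1c.png',np.clip(cv2.resize(im[y:y+150,x:x+200],(800,600),interpolation=cv2.INTER_CUBIC)*1.4,0,255).astype('uint8'))
E
```

```text
3.15 tcp [0.5433 0.2104 0.231 ] yang -63.74 tilt [-0.0005 -0.0002] F [-0.47  0.21 -0.5 ] M [ 0.02  0.03 -0.02] w 0.0851 ff 0.0 q6 1.439
[332.70400374 241.76823655]
232 166
```

View pics/w1c.png

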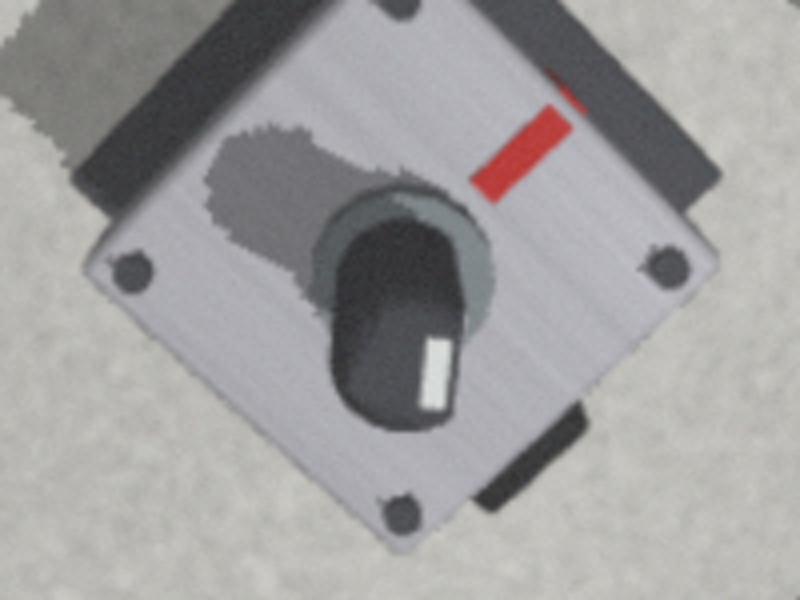

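The wrist crop shows the screw heads at (133,272), (668,267), (402,515) and (400,2). The red stripe runs from about (482,192) to (563,116). The white tick, with the flat just to its right, runs from (440,338) to (434,410), so the flat faces roughly tool +y.

Run:
```python
from h import *
import pickle
np.set_printoptions(precision=4,suppress=True)
W=pickle.load(open('W1.pkl','rb'))
f=lambda x,y,z:wonz(cr(x,y,232,166,4),z,W)
ang=lambda d:np.degrees(np.arctan2(d[1],d[0]))
A,B,C,D=f(133,272,.09),f(668,267,.09),f(402,515,.09),f(400,2,.09)
print(A,B,C,D,'centre',(A+B+C+D)/4, np.linalg.norm(A-B),np.linalg.norm(C-D),ang(D-A),ang(B-C),ang(D-B)-90,ang(A-C)-90)
print('mark',ang(f(563,116,.09)-f(482,192,.09)),ang(f(553,106,.09)-f(471,182,.09)),ang(f(573,127,.09)-f(492,202,.09)))
c=(A+B+C+D)/4
tk=[f(x,y,.148) for x,y in((428,337),(452,340),(447,411),(420,408))]
m=np.mean(tk,0);d=tk[0]+tk[1]-tk[2]-tk[3];print('tick',m-c,'normal',ang(d)-90,ang(tk[1]-tk[2])-90,ang(tk[0]-tk[3])-90)
# silhouette of top shaft: left edge 332, right edge 458 at y~375, bottom 430
l,r,b=f(332,365,.148),f(459,365,.148),f(400,430,.148);print(l-c,r-c,b-c,r-l)
```

```text
[0.5181 0.2526 0.09  ] [0.5669 0.1566 0.09  ] [0.494 0.18  0.09 ] [0.59   0.2286 0.09  ] centre [0.5422 0.2045 0.09  ] 0.10774813024600541 0.10751113613492068 -18.485729363071446 -17.871930083386808 -17.77461598852166 -18.32483817850725
mark -19.059507346839297 -19.487937101241826 -19.37347368670174
tick [ 0.0018 -0.0045  0.058 ] normal -67.76813686106445 -66.47116503039722 -69.0634582574324
[-0.0043  0.0114  0.058 ] [ 0.0049 -0.007   0.058 ] [-0.0096 -0.0036  0.058 ] [ 0.0091 -0.0184  0.    ]
```

Call:
drive_tool(gripper=[1,1,1,1,1,0,0,0], travel=[[-0.002,0.003,0],[0,0,0.041],[0,0,0.041],[0,0,0.041],[0,0,0],[0,0,0],[0,0,0],[0,0,0]], dr=[[0,0,0.06],[0,0,0],[0,0,0],[0,0,0],[0,0,0],[0,0,0],[0,0,0],[0,0,0]])

```text
time: 4.0
tool_pos: [0.5453, 0.2077, 0.1114]
orientation: [[0.923, 0.385, 0.005], [0.385, -0.923, 0.002], [0.005, 0.0, -1.0]]
contact_force: [-1.4, 0.8, 0.9]
grip_width: 0.044
finger_force: 0.0
```

Call:
drive_tool(gripper=[-0.4,-0.4,-0.4,-0.4,-0.4,-0.4,-0.4,-0.4], travel=[[0,0,0],[0,0,0],[0,0,0],[0,0,0],[0,0,0],[0,0,0],[0,0,0],[0,0,0]], dr=[[0,0,0],[0,0,0],[0,0,0],[0,0,0],[0,0,0],[0,0,0],[0,0,0],[0,0,0]])

```text
time: 4.8
tool_pos: [0.543, 0.2069, 0.1082]
orientation: [[0.923, 0.385, -0.0], [0.385, -0.923, -0.0], [-0.0, 0.0, -1.0]]
contact_force: [0.3, -0.4, -0.8]
grip_width: 0.0258
finger_force: 0.0
```

Call:
drive_tool(gripper=[-1,-1,-1,-1,-1,-1], travel=[[0,0,0],[0,0,0],[0,0,0],[0,0,0],[0,0,0],[0,0,0]], dr=[[0,0,0],[0,0,0],[0,0,0],[0,0,0],[0,0,0],[0,0,0]])

```text
time: 5.4
tool_pos: [0.5431, 0.2067, 0.1084]
orientation: [[0.923, 0.385, 0.0], [0.385, -0.923, -0.0], [-0.0, 0.0, -1.0]]
contact_force: [-0.5, -2.0, 2.2]
grip_width: 0.021
finger_force: 59.3
```

Run:
```python
from h import *
s=st(); print(np.round(np.array(s['orientation']).T@s['contact_force'],2))
```

```text
5.4 tcp [0.5431 0.2067 0.1084] yang -67.38 tilt [ 0.0001 -0.0003] F [-0.49 -2.02  2.22] M [-0.39  0.04 -0.08] w 0.021 ff 59.3 q6 1.497
[-1.23  1.68 -2.22]
```

Call:
drive_tool(gripper=[-1,-1,-1,-1,-1,-1,-1,-1,-1,-1,-1,-1], travel=[[-0.00014,0,0],[-0.00014,0,0],[-0.00014,0,0],[-0.00014,0,0],[-0.00014,0,0],[-0.00014,0,0],[-0.00014,0,0],[-0.00014,0,0],[-0.00014,0,0],[-0.00014,0,0],[-0.00014,0,0],[-0.00014,0,0]], dr=[[0,0,-0.0715],[0,0,-0.0715],[0,0,-0.0715],[0,0,-0.0715],[0,0,-0.0715],[0,0,-0.0715],[0,0,-0.0715],[0,0,-0.0715],[0,0,-0.0715],[0,0,-0.0715],[0,0,-0.0715],[0,0,-0.0715]])

```text
time: 6.6
tool_pos: [0.5419, 0.2057, 0.1084]
orientation: [[0.31, 0.951, -0.0], [0.951, -0.31, -0.0], [-0.0, -0.0, -1.0]]
contact_force: [-0.6, -2.6, 2.1]
grip_width: 0.0209
finger_force: 59.4
```

Call:
drive_tool(gripper=[-1,-1,-1,-1], travel=[[0,0,0],[0,0,0],[0,0,0],[0,0,0]], dr=[[0,0,0],[0,0,0],[0,0,0],[0,0,0]])

```text
time: 7.0
tool_pos: [0.5419, 0.2057, 0.1084]
orientation: [[0.313, 0.95, -0.0], [0.95, -0.313, -0.0], [-0.0, 0.0, -1.0]]
contact_force: [-1.5, -3.1, 3.4]
grip_width: 0.0207
finger_force: 59.3
```

Run:
```python
from h import *
import pickle
s=st(); print(np.round(np.array(s['orientation']).T@s['contact_force'],2))
W=wpose();im=imaging.grab_frame('wrist')[:,:,::-1];cv2.imwrite('pics/w2.png',im);pickle.dump(W,open('W2.pkl','wb'))
print(wproj([.543,.205,.148],W),wproj([.575,.195,.09],W))
cv2.imwrite('pics/w2c.png',np.clip(cv2.resize(im[120:420,140:540],(800,600),interpolation=cv2.INTER_CUBIC)*1.4,0,255).astype('uint8'))
```

```text
7.0 tcp [0.5419 0.2057 0.1084] yang -18.26 tilt [-0.     -0.0001] F [-1.48 -3.12  3.42] M [-0.43  0.19  0.01] w 0.0207 ff 59.3 q6 0.639
[-3.43 -0.43 -3.42]
[331.23540128 374.06418645] [397.99506996 298.20079327]
```

View pics/w2c.png

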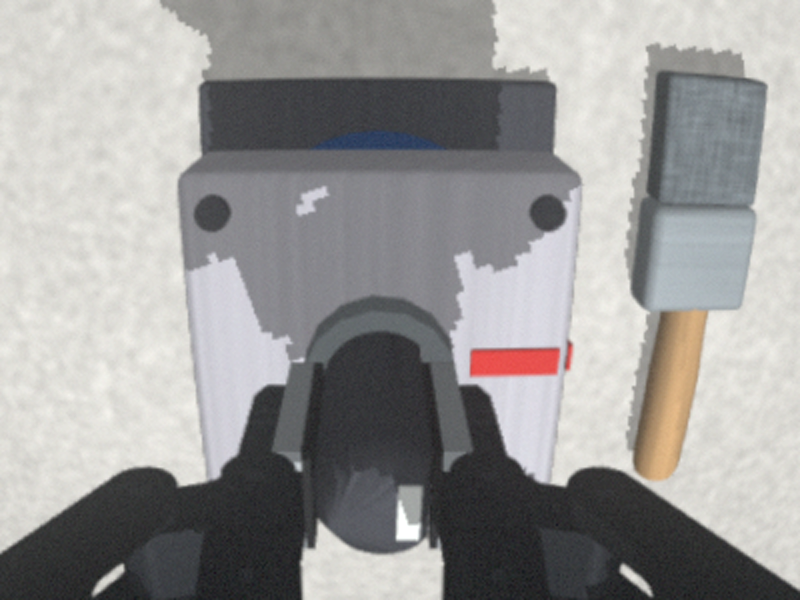

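The picture shows the flat (tick at (408,510)) gripped toward image right, level with the red mark at (515,362). The screw heads at (212,212) and (548,212) are level too, so the tool is square to the gearbox. I'll hold, release, rise and go to the collar.

Call:
drive_tool(gripper=[-1,-1,-1,-1,-1,-1,-1,-1], travel=[[0,0,0],[0,0,0],[0,0,0],[0,0,0],[0,0,0],[0,0,0],[0,0,0],[0,0,0]], dr=[[0,0,0],[0,0,0],[0,0,0],[0,0,0],[0,0,0],[0,0,0],[0,0,0],[0,0,0]])

```text
time: 7.85
tool_pos: [0.5419, 0.2057, 0.1084]
orientation: [[0.313, 0.95, 0.0], [0.95, -0.313, -0.0], [-0.0, 0.0, -1.0]]
contact_force: [-1.3, -2.9, 4.1]
grip_width: 0.021
finger_force: 59.5
```

Call:
drive_tool(gripper=[0.7,0.7,0.7,0.7,0.7,0.7,0.7,0.7,0.7,0.7], travel=[[0,0,0],[0,0,0],[0,0,0],[0,0,0],[0,0,0],[0,0,0],[0,0,-0.04],[0,0,-0.04],[0,0,-0.04],[0,0,0]], dr=[[0,0,0],[0,0,0],[0,0,0],[0,0,0],[0,0,0],[0,0,0],[0,0,0],[0,0,0],[0,0,0],[0,0,0]])

```text
time: 8.85
tool_pos: [0.546, 0.2072, 0.2361]
orientation: [[0.313, 0.95, 0.012], [0.95, -0.313, 0.004], [0.008, 0.01, -1.0]]
contact_force: [-0.1, -0.0, 1.4]
grip_width: 0.0728
finger_force: 0.0
```

Call:
drive_tool(gripper=[0.7,0.7,0.7,0.7,0.7,0.7,0.7,0.7,0.7,0.7], travel=[[-0.0447,0.0113,0],[-0.0447,0.0113,0],[-0.0447,0.0113,0],[-0.0447,0.0113,0],[-0.0447,0.0113,0],[-0.0447,0.0113,0],[-0.0447,0.0113,0],[-0.0447,0.0113,0],[-0.0447,0.0113,0],[-0.0447,0.0113,0]], dr=[[0,0,0],[0,0,0],[0,0,0],[0,0,0],[0,0,0],[0,0,0],[0,0,0],[0,0,0],[0,0,0],[0,0,0]])

```text
time: 9.85
tool_pos: [0.5088, -0.2559, 0.2278]
orientation: [[0.313, 0.95, -0.0], [0.95, -0.313, 0.0], [0.0, -0.0, -1.0]]
contact_force: [0.6, -0.5, 0.6]
grip_width: 0.0728
finger_force: 0.0
```

Call:
drive_tool(gripper=[0.7,0.7,0.7,0.7,0.7,0.7,0.7,0.7,0.7,0.7,0.7,0.7], travel=[[0,0,0],[0,0,0],[0,0,0],[0,0,0],[0,0,0],[0,0,0],[0,0,0],[0,0,0],[0,0,0],[0,0,0],[0,0,0],[0,0,0]], dr=[[0,0,-0.14],[0,0,-0.14],[0,0,-0.14],[0,0,-0.14],[0,0,-0.14],[0,0,-0.14],[0,0,-0.14],[0,0,-0.14],[0,0,-0.14],[0,0,-0.14],[0,0,-0.14],[0,0,-0.14]])

```text
time: 11.05
tool_pos: [0.5092, -0.254, 0.2275]
orientation: [[-0.979, 0.202, -0.001], [0.202, 0.979, 0.0], [0.001, 0.0, -1.0]]
contact_force: [-1.0, -0.2, -0.8]
grip_width: 0.0729
finger_force: 0.0
```

Call:
drive_tool(gripper=[0.7,0.7,0.7,0.7], travel=[[0,0,0.03],[0,0,0.03],[0,0,0],[0,0,0]], dr=[[0,0,0],[0,0,0],[0,0,0],[0,0,0]])

```text
time: 11.45
tool_pos: [0.5088, -0.2538, 0.1676]
orientation: [[-0.978, 0.207, -0.002], [0.207, 0.978, 0.001], [0.002, 0.001, -1.0]]
contact_force: [-0.2, 0.2, 0.2]
grip_width: 0.0726
finger_force: 0.0
```

Run:
```python
from h import *
import pickle
s=st()
W=wpose();im=imaging.grab_frame('wrist')[:,:,::-1];cv2.imwrite('pics/w3.png',im);pickle.dump(W,open('W3.pkl','wb'))
p=wproj([.51,-.2535,.03],W);print(p)
x,y=int(p[0]-100),int(min(p[1]-75,330));print(x,y)
cv2.imwrite('pics/w3c.png',np.clip(cv2.resize(im[y:y+150,x:x+200],(800,600),interpolation=cv2.INTER_CUBIC)*1.4,0,255).astype('uint8'))
t=imaging.grab_frame('top')[:,:,::-1];cv2.imwrite('pics/top1.png',t)
```

```text
11.45 tcp [ 0.5088 -0.2538  0.1676] yang 78.03 tilt [-0.002   0.0011] F [-0.17  0.22  0.15] M [ 0.04 -0.03  0.03] w 0.0726 ff 0.0 q6 -1.868
[326.53724343 233.98589935]
226 158
```

View pics/w3c.png

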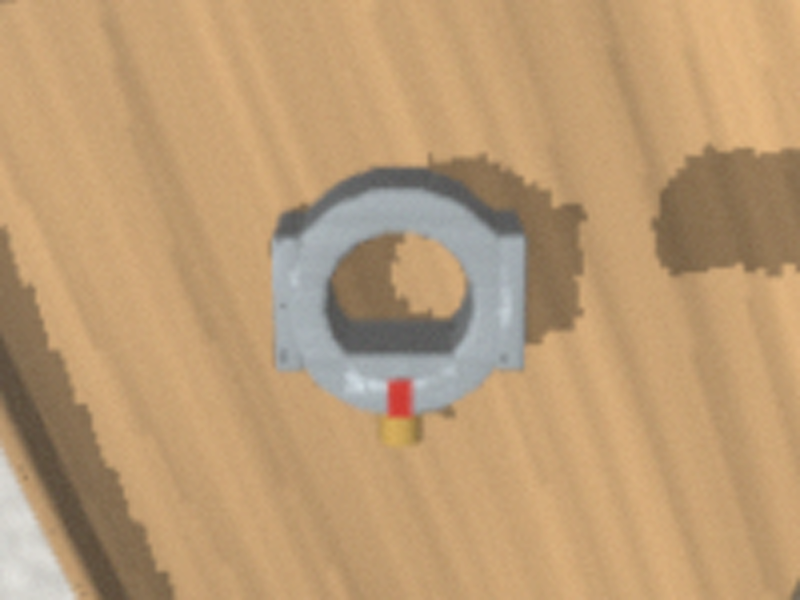

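The collar fills the centre of the crop. Its lug corners are at (273,236), (525,236), (525,370) and (276,370), and the screw is at (400,430). It is already square to the tool.

Run:
```python
from h import *
import pickle
np.set_printoptions(precision=4,suppress=True)
W=pickle.load(open('W3.pkl','rb'))
f=lambda x,y,z:wonz(cr(x,y,226,158,4),z,W)
ang=lambda d:np.degrees(np.arctan2(d[1],d[0]))
A,B,C,D=f(273,236,.03),f(525,236,.03),f(525,370,.03),f(276,370,.03)
c=(A+B+C+D)/4; print(c,np.linalg.norm(A-B),np.linalg.norm(C-B),ang(B-A),ang(C-D),ang(C-B)+90,ang(D-A)+90)
sc=f(400,430,.018);tk=f(400,397,.03);b=(f(327,290,.03)+f(473,290,.03))/2
print('screw',sc-c,ang(sc-c)+90,'tick',ang(tk-c)+90,'bore',b-c)
s=st();R=np.array(s['orientation']);print('tool delta',R.T@(c-s['tool_pos']))
```

```text
[ 0.5095 -0.2542  0.03  ] 0.04907306958792946 0.027602636788694488 78.10111851366369 78.09791805277803 79.53498201030683 77.92646426327174
screw [ 0.0307 -0.0064 -0.012 ] 78.21841905222706 tick 78.2494626268153 bore [-0.0028  0.0006  0.    ]
11.55 tcp [ 0.5104 -0.2547  0.1699] yang 78.04 tilt [ 0.0021 -0.0012] F [0.75 0.45 0.33] M [0.04 0.04 0.03] w 0.0726 ff 0.0 q6 -1.868
tool delta [0.0013 0.0004 0.1399]
```

Call:
drive_tool(gripper=[0.7,0.7,0.7,0.7,0.7,0.7,0.3,0.3,0.3,0.3], travel=[[0.001,0,0],[0,0,0.04],[0,0,0.04],[0,0,0.04],[0,0,0.03],[0,0,0.009],[0,0,0],[0,0,0],[0,0,0],[0,0,0]], dr=[[0,0,0],[0,0,0],[0,0,0],[0,0,0],[0,0,0],[0,0,0],[0,0,0],[0,0,0],[0,0,0],[0,0,0]])

```text
time: 12.55
tool_pos: [0.5101, -0.2548, 0.0114]
orientation: [[-0.978, 0.207, 0.003], [0.207, 0.978, -0.002], [-0.004, -0.001, -1.0]]
contact_force: [-0.2, 0.2, 0.4]
grip_width: 0.0555
finger_force: 0.0
```

Run:
```python
from h import *
st()
W=wpose();im=imaging.grab_frame('wrist')[:,:,::-1];cv2.imwrite('pics/w4.png',im)
cv2.imwrite('pics/w4c.png',np.clip(cv2.resize(im[180:480,120:520],(800,600),interpolation=cv2.INTER_CUBIC)*1.4,0,255).astype('uint8'))
```

```text
12.55 tcp [ 0.5101 -0.2548  0.0114] yang 78.04 tilt [ 0.0034 -0.0019] F [-0.19  0.15  0.4 ] M [ 0.03  0.02 -0.01] w 0.0555 ff 0.0 q6 -1.869
```

View pics/w4c.png

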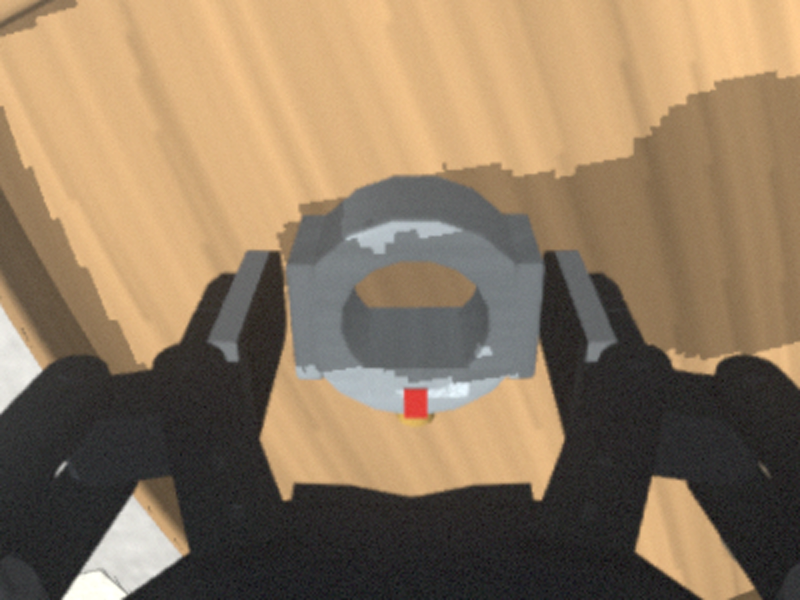

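The open fingers stand on either side of the collar's grip faces (lugs at (290,320) and (540,320)), well centred. I'll go lower in small steps while watching the force.

Call:
drive_tool(gripper=[0.3,0.3,0.3], travel=[[0,0,0.003],[0,0,0],[0,0,0]], dr=[[0,0,0],[0,0,0],[0,0,0]])

```text
time: 12.9
tool_pos: [0.5083, -0.2538, 0.0062]
orientation: [[-0.978, 0.207, -0.0], [0.207, 0.978, 0.0], [0.0, 0.0, -1.0]]
contact_force: [0.5, -0.3, -0.2]
grip_width: 0.0555
finger_force: 0.0
```

Call:
drive_tool(gripper=[0.3,0.3,0.3], travel=[[0,0,0.002],[0,0,0],[0,0,0]], dr=[[0,0,0],[0,0,0],[0,0,0]])

```text
time: 13.2
tool_pos: [0.5083, -0.2539, 0.0041]
orientation: [[-0.978, 0.207, -0.0], [0.207, 0.978, 0.0], [0.0, 0.0, -1.0]]
contact_force: [-0.6, 0.1, -0.1]
grip_width: 0.0554
finger_force: 0.0
```

Call:
drive_tool(gripper=[0.3,0.3,0.3], travel=[[0,0,0.002],[0,0,0],[0,0,0]], dr=[[0,0,0],[0,0,0],[0,0,0]])

```text
time: 13.5
tool_pos: [0.5084, -0.2539, 0.0022]
orientation: [[-0.978, 0.207, -0.0], [0.207, 0.978, 0.0], [0.0, 0.0, -1.0]]
contact_force: [-0.0, -0.2, -0.6]
grip_width: 0.0556
finger_force: 0.0
```

Call:
drive_tool(gripper=[0.1,0.1,0.1,0.1,0.1,-1,-1,-1,-1], travel=[[0,0,0],[0,0,0],[0,0,0],[0,0,0],[0,0,0],[0,0,0],[0,0,0],[0,0,0],[0,0,0]], dr=[[0,0,0],[0,0,0],[0,0,0],[0,0,0],[0,0,0],[0,0,0],[0,0,0],[0,0,0],[0,0,0]])

```text
time: 14.4
tool_pos: [0.5092, -0.2544, 0.0033]
orientation: [[-0.978, 0.207, 0.001], [0.207, 0.978, -0.001], [-0.001, -0.0, -1.0]]
contact_force: [-0.2, 1.5, 5.5]
grip_width: 0.0488
finger_force: 66.9
```

Call:
drive_tool(gripper=[-1,-1,-1,-1,-1,-1,-1,-1,-1], travel=[[0,0,-0.01],[0,0,-0.03],[0,0,-0.04],[0,0,-0.04],[0,0,-0.04],[0,0,-0.03],[0,0,-0.01],[0,0,0],[0,0,0]], dr=[[0,0,0],[0,0,0],[0,0,0],[0,0,0],[0,0,0],[0,0,0],[0,0,0],[0,0,0],[0,0,0]])

```text
time: 15.3
tool_pos: [0.5072, -0.2532, 0.2002]
orientation: [[-0.978, 0.207, -0.003], [0.207, 0.978, 0.002], [0.003, 0.001, -1.0]]
contact_force: [-0.9, 0.7, -2.6]
grip_width: 0.0492
finger_force: 63.1
```

Call:
drive_tool(gripper=[-1,-1,-1], travel=[[0,0,0],[0,0,0],[0,0,0]], dr=[[0,0,0],[0,0,0],[0,0,0]])

```text
time: 15.6
tool_pos: [0.5077, -0.2535, 0.2006]
orientation: [[-0.978, 0.207, -0.002], [0.207, 0.978, 0.001], [0.003, 0.001, -1.0]]
contact_force: [-0.7, 0.3, -2.3]
grip_width: 0.0485
finger_force: 63.1
```

Run:
```python
from h import *
import pickle
st()
W=wpose();im=imaging.grab_frame('wrist')[:,:,::-1];cv2.imwrite('pics/w5.png',im);pickle.dump(W,open('W5.pkl','wb'))
cv2.imwrite('pics/w5c.png',np.clip(cv2.resize(im[240:390,240:440],(800,600),interpolation=cv2.INTER_CUBIC)*1.4,0,255).astype('uint8'))
```

```text
15.6 tcp [ 0.5077 -0.2535  0.2006] yang 78.04 tilt [-0.0024  0.0014] F [-0.69  0.32 -2.25] M [-0.06  0.05  0.  ] w 0.0485 ff 63.1 q6 -1.869
```

View pics/w5c.png

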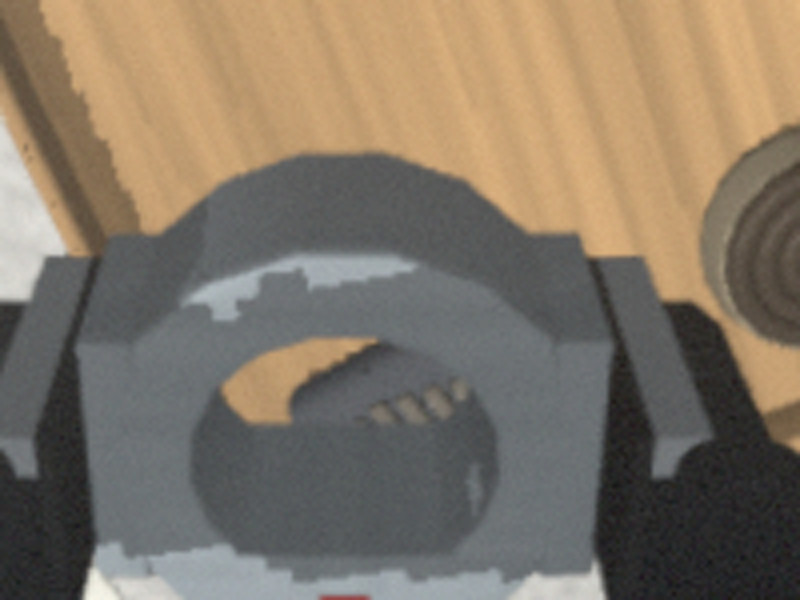

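The collar is held between both pads. Its lug top edge runs from (78,345) to (612,345), its lower edge from (105,237) to (582,235), and the bore is at about (345,450).

Run:
```python
from h import *
from scipy.optimize import brentq
np.set_printoptions(precision=4,suppress=True)
c=imaging.camera_info('wrist'); W=(np.array(c['T_tool_cam']),c)
f=lambda x,y,z:wonz(cr(x,y,240,240,4),z,W)
for nm,a,b in(('top',(78,345),(612,345)),('bot',(105,237),(582,235))):
    for w in (.050,):
        z=brentq(lambda z:np.linalg.norm(f(*a,z)-f(*b,z))-w,-.06,.04)
        print(nm,z,f(*a,z),f(*b,z))
for zt in (-.024,-.026,-.028,-.03):
    print(zt,'top far',f(345,345,zt),'bore L/R',f(191,455,zt),f(498,455,zt),'bore far',f(345,338,zt),'flat edge',f(345,555,zt),'bot far',f(343,236,zt+.024))
```

```text
top -0.023943773927334294 [ 0.0111 -0.0252 -0.0239] [ 0.0111  0.0248 -0.0239]
bot -0.0044726803358607625 [ 0.0127 -0.0254 -0.0045] [ 0.013   0.0246 -0.0045]
-0.024 top far [ 0.0115 -0.0002 -0.024 ] bore L/R [-0.0012 -0.0151 -0.024 ] [-0.0012  0.0146 -0.024 ] bore far [ 0.0123 -0.0002 -0.024 ] flat edge [-0.0136 -0.0002 -0.024 ] bot far [ 0.0108 -0.0004  0.    ]
-0.026 top far [ 0.0127 -0.0003 -0.026 ] bore L/R [ 0.0002 -0.0149 -0.026 ] [ 0.0002  0.0143 -0.026 ] bore far [ 0.0134 -0.0003 -0.026 ] flat edge [-0.0119 -0.0002 -0.026 ] bot far [ 0.0118 -0.0004 -0.002 ]
-0.028 top far [ 0.0139 -0.0003 -0.028 ] bore L/R [ 0.0016 -0.0146 -0.028 ] [ 0.0016  0.0141 -0.028 ] bore far [ 0.0146 -0.0003 -0.028 ] flat edge [-0.0103 -0.0002 -0.028 ] bot far [ 0.0128 -0.0004 -0.004 ]
-0.03 top far [ 0.0151 -0.0003 -0.03  ] bore L/R [ 0.003  -0.0144 -0.03  ] [ 0.0031  0.0138 -0.03  ] bore far [ 0.0158 -0.0003 -0.03  ] flat edge [-0.0087 -0.0002 -0.03  ] bot far [ 0.0138 -0.0004 -0.006 ]
```

Call:
drive_tool(gripper=[-1,-1,-1,-1,-1,-1,-1,-1,-1,-1,-1,-1], travel=[[0.005,0.038,0],[0.005,0.038,0],[0.005,0.038,0],[0.005,0.038,0],[0.005,0.038,0],[0.005,0.038,0],[0.005,0.038,0],[0.005,0.038,0],[0.005,0.038,0],[0.005,0.038,0],[0.005,0.038,0],[0.005,0.038,0]], dr=[[0,0,0.01],[0,0,0],[0,0,0],[0,0,0],[0,0,0],[0,0,0],[0,0,0],[0,0,0],[0,0,0],[0,0,0],[0,0,0],[0,0,0.1]])

```text
time: 16.85
tool_pos: [0.5484, 0.2059, 0.2021]
orientation: [[-0.949, 0.315, -0.0], [0.315, 0.949, -0.0], [0.0, -0.0, -1.0]]
contact_force: [0.6, -0.5, -2.3]
grip_width: 0.0486
finger_force: 63.3
```

Call:
drive_tool(gripper=[-1,-1,-1,-1,-1,-1,-1,-1], travel=[[0,0,0],[0,0,0],[0,0,0],[0,0,0],[0,0,0],[0,0,0],[0,0,0],[0,0,0]], dr=[[0,0,0],[0,0,0],[0,0,0],[0,0,0],[0,0,0],[0,0,0],[0,0,0],[0,0,0]])

```text
time: 17.65
tool_pos: [0.5486, 0.2039, 0.2024]
orientation: [[-0.949, 0.314, 0.0], [0.314, 0.949, 0.0], [-0.0, 0.0, -1.0]]
contact_force: [-0.1, -0.4, -2.9]
grip_width: 0.0491
finger_force: 63.5
```

Run:
```python
from h import *
s=st();R=np.array(s['orientation']);print(R.T@(np.array([.5441,.2047,.2])-s['tool_pos']))
im=imaging.grab_frame('scene')[:,:,::-1];cv2.imwrite('pics/s2.png',im)
s=st()
cv2.imwrite('pics/s2c.png',np.clip(cv2.resize(im[90:240,290:490],(800,600),interpolation=cv2.INTER_CUBIC)*1.4,0,255).astype('uint8'))
```

```text
17.65 tcp [0.5486 0.2039 0.2024] yang 71.71 tilt [0.0001 0.    ] F [-0.08 -0.37 -2.86] M [0.01 0.04 0.02] w 0.0491 ff 63.5 q6 -0.938
[ 0.00447314 -0.00068801  0.00236202]
17.7 tcp [0.5485 0.204  0.2023] yang 71.72 tilt [0. 0.] F [ 0.15  0.66 -1.2 ] M [ 0.01 -0.03 -0.02] w 0.0492 ff 63.5 q6 -0.938
```

View pics/s2c.png

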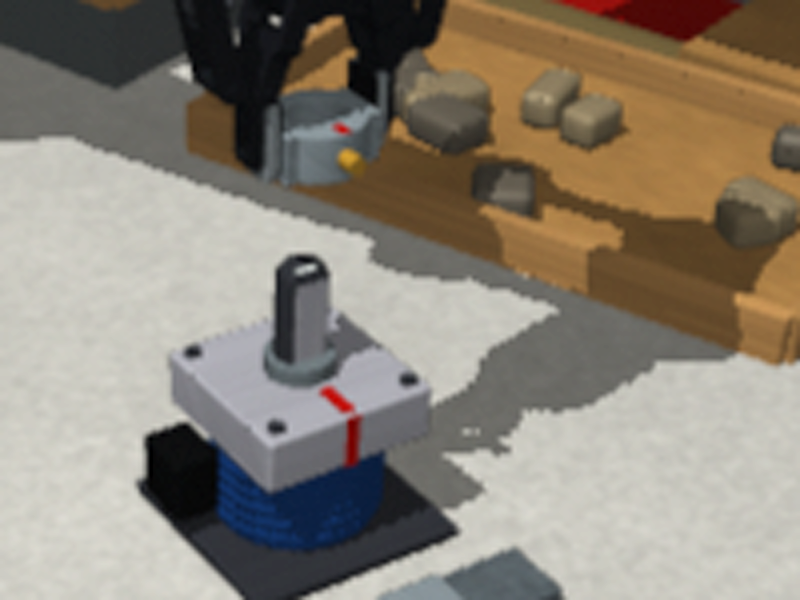

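The collar hangs level above the shaft, with the shaft's flat facing the red mark (crop (338,400)). I'll apply the small correction and descend to just above the shaft.

Call:
drive_tool(gripper=[-1,-1,-1,-1,-1,-1,-1], travel=[[0.0045,-0.0007,0.024],[0,0,0.023],[0,0,0],[0,0,0],[0,0,0],[0,0,0],[0,0,0]], dr=[[0,0,0],[0,0,0],[0,0,0],[0,0,0],[0,0,0],[0,0,0],[0,0,0]])

```text
time: 18.4
tool_pos: [0.5449, 0.2053, 0.1566]
orientation: [[-0.95, 0.313, 0.002], [0.313, 0.95, 0.001], [-0.002, 0.001, -1.0]]
contact_force: [-0.2, 0.4, -2.3]
grip_width: 0.0489
finger_force: 63.5
```

Run:
```python
from h import *
s=st();R=np.array(s['orientation']);print(R.T@(np.array([.5441,.2047,.155])-s['tool_pos']))
np.set_printoptions(precision=4,suppress=True)
im=imaging.grab_frame('scene')[:,:,::-1];cv2.imwrite('pics/s3.png',im)
t=imaging.grab_frame('top')[:,:,::-1];cv2.imwrite('pics/t3.png',t)
A=np.array([.5445,.2055,0])
for n,i in(('scene',im),('top',t)):
    hsv=cv2.cvtColor(i,cv2.COLOR_BGR2HSV)
    for nm,m,z in (('red',((hsv[...,0]<8)|(hsv[...,0]>172))&(hsv[...,1]>130)&(hsv[...,2]>60),.182),('brass',(hsv[...,0]>14)&(hsv[...,0]<32)&(hsv[...,1]>130)&(hsv[...,2]>90),.17)):
        k,l,sta,c=cv2.connectedComponentsWithStats(m.astype('uint8'))
        for j in range(1,k):
            p=onz(n,c[j],z)-A
            if sta[j,4]>3 and np.hypot(p[0],p[1])<.07: print(n,nm,sta[j,4],c[j],p,'in motor axes',p[0]*.9497-p[1]*.313,p[0]*.313+p[1]*.9497)
```

```text
18.4 tcp [0.5449 0.2053 0.1566] yang 71.73 tilt [0.0022 0.0007] F [-0.2   0.36 -2.34] M [ 0.01  0.05 -0.01] w 0.0489 ff 63.5 q6 -0.934
[ 0.00055344 -0.00079828  0.00164431]
scene red 6 [373.1667 144.1667] [ 0.0219 -0.0057  0.182 ] in motor axes 0.022548922349524315 0.0014553235516594643
scene brass 19 [374.6316 150.9474] [ 0.0264 -0.0064  0.17  ] in motor axes 0.027105392538035976 0.0021445277675591675
top red 28 [212.75   282.0714] [ 0.0177 -0.0288  0.182 ] in motor axes 0.025867344634674803 -0.021838072672175742
```

Call:
drive_tool(gripper=[-1,-1,-1,-1,-1,-1], travel=[[0.0003,-0.0008,0.003],[0,0,0.003],[0,0,0.003],[0,0,0.003],[0,0,0],[0,0,0]], dr=[[0,0,0],[0,0,0],[0,0,0],[0,0,0],[0,0,0],[0,0,0]])

```text
time: 19.1
tool_pos: [0.5433, 0.2043, 0.143]
orientation: [[-0.95, 0.314, -0.001], [0.314, 0.95, -0.0], [0.0, -0.0, -1.0]]
contact_force: [0.1, -0.4, -2.3]
grip_width: 0.0489
finger_force: 63.5
```

Run:
```python
from h import *
s=st();R=np.array(s['orientation']);print(R.T@(np.array([.5441,.2047,.145])-s['tool_pos']),R.T@s['contact_force'])
```

```text
19.1 tcp [0.5433 0.2043 0.143 ] yang 71.73 tilt [-0.0005 -0.0001] F [ 0.09 -0.37 -2.26] M [ 0.01 -0.02  0.04] w 0.0489 ff 63.5 q6 -0.935
[-0.00060403  0.00066571 -0.00200202] [-0.20131272 -0.32467261  2.26480713]
```

Call:
drive_tool(gripper=[-1,-1,-1,-1,-1,-1], travel=[[-0.0005,0.0005,0.002],[0,0,0.002],[0,0,0.002],[0,0,0.002],[0,0,0],[0,0,0]], dr=[[0,0,0],[0,0,0],[0,0,0],[0,0,0],[0,0,0],[0,0,0]])

```text
time: 19.7
tool_pos: [0.5434, 0.2047, 0.1346]
orientation: [[-0.95, 0.313, -0.001], [0.313, 0.95, -0.0], [0.001, -0.001, -1.0]]
contact_force: [-1.7, 0.8, -3.5]
grip_width: 0.0492
finger_force: 63.7
```

Run:
```python
from h import *
s=st();R=np.array(s['orientation']);print(R.T@(np.array([.5441,.2047,.145])-s['tool_pos']),R.T@s['contact_force'])
```

```text
19.7 tcp [0.5434 0.2047 0.1346] yang 71.73 tilt [-0.0014 -0.0001] F [-1.67  0.82 -3.51] M [ 0.23  0.39 -0.03] w 0.0492 ff 63.7 q6 -0.935
[-0.00061358  0.00021632 -0.010381  ] [1.83480347 0.25371613 3.50845553]
```

Call:
drive_tool(gripper=[-1,-1,-1,-1], travel=[[0.0007,0,0],[0,0,0],[0,0,0],[0,0,0]], dr=[[0,0,0],[0,0,0],[0,0,0],[0,0,0]])

```text
time: 20.1
tool_pos: [0.5434, 0.2047, 0.1352]
orientation: [[-0.95, 0.313, -0.0], [0.313, 0.95, -0.0], [0.0, -0.0, -1.0]]
contact_force: [-1.2, 0.3, -3.9]
grip_width: 0.0488
finger_force: 63.7
```

Call:
drive_tool(gripper=[-1,-1,-1,-1,-1,-1,-1], travel=[[0,0,0.003],[0,0,0.003],[0,0,0.003],[0,0,0.003],[0,0,0],[0,0,0],[0,0,0]], dr=[[0,0,0],[0,0,0],[0,0,0],[0,0,0],[0,0,0],[0,0,0],[0,0,0]])

```text
time: 20.8
tool_pos: [0.5433, 0.2047, 0.123]
orientation: [[-0.95, 0.313, -0.0], [0.313, 0.95, -0.0], [0.0, -0.0, -1.0]]
contact_force: [-1.4, 0.8, -3.9]
grip_width: 0.0491
finger_force: 63.7
```

Run:
```python
from h import *
s=st();R=np.array(s['orientation']);print(R.T@(np.array([.5441,.2047,.107])-s['tool_pos']),R.T@s['contact_force'],R.T@s['torque'])
```

```text
20.8 tcp [0.5433 0.2047 0.123 ] yang 71.73 tilt [-0.0004 -0.0003] F [-1.45  0.76 -3.9 ] M [0.06 0.31 0.01] w 0.0491 ff 63.7 q6 -0.934
[-0.00071603  0.00028203  0.01595375] [1.61412828 0.27408365 3.89687564] [ 0.04382961  0.31036516 -0.01371259]
```

Call:
drive_tool(gripper=[-1,-1,-1,-1,-1,-1,-1,-1,-1], travel=[[0.0007,0,0],[0,0,0],[0,0,0.003],[0,0,0.003],[0,0,0.003],[0,0,0.003],[0,0,0],[0,0,0],[0,0,0]], dr=[[0,0,0],[0,0,0],[0,0,0],[0,0,0],[0,0,0],[0,0,0],[0,0,0],[0,0,0],[0,0,0]])

```text
time: 21.7
tool_pos: [0.5429, 0.2051, 0.1114]
orientation: [[-0.95, 0.313, 0.0], [0.313, 0.95, 0.0], [-0.0, 0.0, -1.0]]
contact_force: [0.7, -0.1, -3.0]
grip_width: 0.0492
finger_force: 63.7
```

Run:
```python
from h import *
s=st();R=np.array(s['orientation']);print(R.T@(np.array([.5441,.2047,.107])-s['tool_pos']),R.T@s['contact_force'],R.T@s['torque'])
```

```text
21.7 tcp [0.5429 0.2051 0.1114] yang 71.74 tilt [0.0002 0.0001] F [ 0.65 -0.14 -3.02] M [-0.05  0.01  0.02] w 0.0492 ff 63.7 q6 -0.934
[-1.27411278e-03 -2.81741214e-05  4.36731904e-03] [-0.66382828  0.06685958  3.02237133] [ 0.05265393 -0.00720281 -0.01973793]
```

Contact has gone. I'll do the last 4.5 mm and then check.

Call:
drive_tool(gripper=[-1,-1,-1,-1,-1,-1,-1], travel=[[0,0,0.002],[0,0,0.0025],[0,0,0],[0,0,0],[0,0,0],[0,0,0],[0,0,0]], dr=[[0,0,0],[0,0,0],[0,0,0],[0,0,0],[0,0,0],[0,0,0],[0,0,0]])

```text
time: 22.4
tool_pos: [0.5429, 0.2051, 0.1069]
orientation: [[-0.95, 0.313, 0.0], [0.313, 0.95, 0.0], [-0.0, 0.0, -1.0]]
contact_force: [0.2, 0.2, -3.1]
grip_width: 0.0493
finger_force: 63.7
```

Run:
```python
from h import *
s=st();R=np.array(s['orientation']);print(R.T@s['contact_force'],R.T@s['torque'])
im=imaging.grab_frame('scene')[:,:,::-1];cv2.imwrite('pics/s4.png',im)
a=cv2.resize(im[135:225,315:435],(800,600),interpolation=cv2.INTER_CUBIC)
cv2.imwrite('pics/s4c.png',np.clip(a*1.4,0,255).astype('uint8'))
A=np.array([.5445,.2055])
u=np.array([.9497,-.3132]);v=np.array([.3132,.9497])
for nm,r,t,z in(('boss top front',0,0,.1),('screw',.033,0,.122),('tick',.021,0,.134),('shaft top',0,0,.148)):
    p=proj('scene',[*(A+r*u),z]);print(nm,p,((p-[315,135])*6.667).round())
# underside line at the lug -y outer face (edge) for z=.11
for r in(-.014,.014):
  for z in(.108,.11,.112,.134):
    p=proj('scene',[*(A+r*u-.025*v),z]);print(r,z,((p-[315,135])*6.667).round(1))
```

```text
22.4 tcp [0.5429 0.2051 0.1069] yang 71.73 tilt [0.0002 0.0001] F [ 0.24  0.23 -3.05] M [-0.04 -0.02 -0.04] w 0.0493 ff 63.7 q6 -0.934
[-0.15819258  0.29128718  3.05415047] [ 0.03122279 -0.03146592  0.03922271]
boss top front [364.42079254 176.69701472] [329. 278.]
screw [374.42571522 175.04695374] [396. 267.]
tick [371.07840344 166.64952755] [374. 211.]
shaft top [365.11735186 155.20702472] [334. 135.]
-0.014 0.108 [231.5 257.3]
-0.014 0.11 [231.6 251.4]
-0.014 0.112 [231.7 245.5]
-0.014 0.134 [232.4 180. ]
0.014 0.108 [283.8 303. ]
0.014 0.11 [283.9 297.1]
0.014 0.112 [284.1 291.1]
0.014 0.134 [285.6 225. ]
```

View pics/s4c.png

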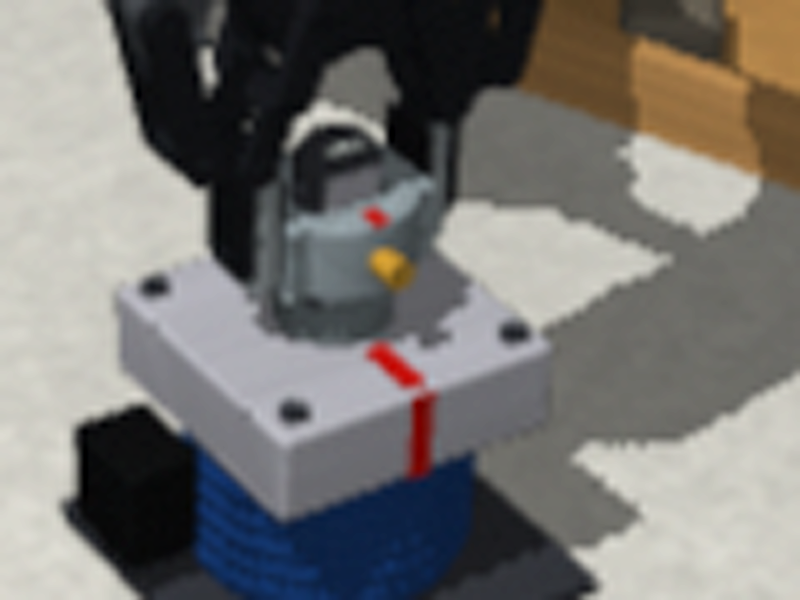

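The collar sits level over the shaft, with the screw tip at (400,270) and the tick at (376,217). Both are in line with the red mark and within about 1 mm of the prediction, slightly low, so I'll raise it 1 mm and let it settle.

Call:
drive_tool(gripper=[-1,-1,-1,-1,-1,-1,-1], travel=[[0,0,-0.001],[0,0,0],[0,0,0],[0,0,0],[0,0,0],[0,0,0],[0,0,0]], dr=[[0,0,0],[0,0,0],[0,0,0],[0,0,0],[0,0,0],[0,0,0],[0,0,0]])

```text
time: 23.15
tool_pos: [0.5427, 0.2051, 0.1077]
orientation: [[-0.95, 0.313, -0.0], [0.313, 0.95, -0.0], [0.0, -0.0, -1.0]]
contact_force: [-0.1, -0.3, -2.9]
grip_width: 0.0491
finger_force: 63.7
```

Run:
```python
from h import *
st(); print(bot.close_job())
```

```text
23.15 tcp [0.5427 0.2051 0.1077] yang 71.74 tilt [-0.0001 -0.    ] F [-0.07 -0.27 -2.86] M [-0.01  0.05  0.  ] w 0.0491 ff 63.7 q6 -0.934
the job is handed in; nothing more can be done
None
```

I handed the job in at 23 s: the shaft flat was turned to face the red mark and held there, and the collar is still gripped level over the shaft, screw in line with the mark, about 10 mm above the boss (estimated to about 1 mm); no verdict was returned.

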